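# Click the dripper holder in over the mug

### The job

Push the stainless dripper holder along its rail, with closed fingers against the upright plate at its right-hand end (robot's view), until it clicks into its stop with the white cone over the single mug and the red pointer at the red tab. Feel for the click (push harder, sudden ease, then firm resistance): push gently, do not shove it on past the stop, and do not pinch the holder. Leave the mugs, canister, tray and spoons where they stand, then draw back and leave the holder clicked in.

Things in the scene. Friction and masses are not known exactly. Their poses are not given: they have to be found in the camera images.
- slider: Stainless sliding dripper holder, 1 kg, on a flat rail. Origin on the rail's centre line at glass level. +y: the way to push it along the rail; x away from the robot; z up. Saddle 50 mm wide, y -100 to +30, top at z 68 mm. Upright push plate at its -y end: 60 mm wide, 8 thick, z 34 to 100. Thin column at y 0 carries ring and white cone (axis x +130, y 0; 114 mm across, top z 167).
- rail: Fixed rail under the slider, axes as the slider, y along it; origin at the level of the glass (60 mm above the table). Bar top at z 34 mm, a foot up to z 47 at each end (y -308 and +228). The slider travels 340 mm in all, starting within 50 mm of its right-hand end, and can only move along y. It slides at 1 to 2 N.
- push_face (a point): Centre of the outer (-y) face of the push plate: a black rubber patch 44 mm wide, 40 mm high, its centre 74 mm above the glass; axes as the slider. Push here along the slider's +y. Beside and behind it is free space; on the slider nothing taller than the plate stands within 30 mm ahead of this face.
- pointer (a point): Tip of the small red pointer on the slider's robot-facing side, 66 mm above the glass; axes as the slider.
- click_point (a point): On the red tab of the stop on the rail's robot side, 38 mm above the glass, below where the pointer tip stands when clicked in; axes as the rail; 60 to 250 mm along +y from the pointer at the start. The push rises to 6-9 N at 11 mm short of the click, eases, falls to nothing about 5 mm short, and the slider jumps the rest and centres itself. On past it takes about 13 N, then it jumps out.
- brew_mug: Single cream enamel mug with blue rim, 81 mm across, 83 mm high, under the place where the cone will stand; origin at the centre of its underside. Leave alone.
- mug_pair: Two nested enamel mugs, 81 mm across, 131 mm high; origin under its centre. Leave alone.
- canister: Closed aluminium canister, 92 mm across, 136 mm high; origin under its centre. Leave alone.
- spoon_tray: Small wooden tray 200 x 110 mm, 26 mm high; origin under its centre. Leave alone.
- spoon_a: Steel spoon 140 mm long lying in the tray. Leave alone.
- spoon_b: Pale wooden spoon 140 mm long lying in the tray. Leave alone.

How it is judged:
By the outcome, as a careful person would: the job done as asked, in the order asked, and still so for the second after the job is handed in, with the robot touching nothing.
It also fails if it takes over 40 s, if anything falls off the work surface, if the arm or the gripper's body presses on something with over 40 N, if the wrist force passes 120 N, or if a joint passes its speed limit or range.

### The arm

A 7-joint arm with a two-finger parallel gripper is mounted at the origin on the work surface. World frame = base frame: x ahead of the robot, y to its left, z up, the work surface at z = 0. Lengths are in m, angles in rad, forces in N, time in s.
With the tool pointing down it reaches from about 0.4 to 0.85 m from the base axis. Payload 4.5 kg.
Tool frame: the origin (TCP) lies at the centre of the arm's flange, where the gripper is bolted on; the fingertips stand 166 mm ahead of it and the grasp point (between the pads) lies 147 mm ahead of it (r.grip_depth is the distance from the TCP to the grasp point, in m); z points along the fingers, y is the line along which they close (so a half turn about z gives the same grasp; the last joint's range is limited). The gripper opens to 88 mm and grips with 3 to 60 N. Pads are 18 mm wide; open, the fingers measure 123 mm over their backs; the gripper's body (75 mm by 187 mm) begins 45 mm behind the grasp point.
Start: joints at [1.145, 0.689, -0.195, 1.565, 0.157, 0.902, -0.215], TCP at [0.277, -0.56, 0.405] pointing down, gripper open.
Joint ranges: [-3.01, 3.01], [-0.46, 2.08], [-1.47, 1.51], [0.13, 2.56], [-1, 4.14], [0.04, 2.09], [-2.66, 2.66]. Speed limits (rad/s): [2.57, 2.57, 3.14, 3.14, 3.14, 3.14, 3.14].

### API

Orientations are given as a unit quaternion [x, y, z, w].
In Python, from plant import status, cams, r, finder gives the robot as it stands.
- The arm moves only by the tool play_rows, never from a script. Its argument "rows" is a list of rows, each a list of 7 numbers: the opening in per cent of the stroke, from 0 (shut) to 100 (fully open), then the shift along the tool's x, y, z in m, then the turn, a rotation vector about the tool's x, y, z in degrees. A call has 1 to 8 rows; each row shifts and turns the commanded pose from where the row before left it, along the tool's axes as they then stand; what a row does not reach is not made up. A row lasts 1/8 s, in which the tool goes at most 62.5 mm and 10.7 degrees, less where a joint would pass 70% of its speed; a pose out of reach is approached as far as the arm can. A call with a gripper value outside its range is refused whole. The fingers move at their own pace and stop on an object; "grip_force" is the grip in N (left out, the last holds). Time passes only in rows, so rows that do not move let the fingers close. It gives the time, the measured TCP pose, the force, the opening and the grip force at its end, in the units of the state.
- status.get_state(): the state, without advancing time (a new reading comes with each control period).
- cams.snapshot(name): name is "scene" or "top"; returns the picture (384x512x3 uint8, red, green, blue); there is no depth.
- cams.camera_params(name): a dict with "vfov" (degrees; the focal length in pixels is half the picture's height over the tangent of half this angle, whatever the lens; pixels are square), "cx", "cy" (the principal point, pixels), "R" (3x3) and "t" (3): a world point X has camera coordinates R X + t. Camera axes: x right, y down, z forward; pixel columns grow to the right and rows downward; lengths in m; the calibration is good to about 2 mm. A picture is of the moment at which its call begins. camera_params takes no time and is no camera call.
- r.finish_job(): hands the job in; it is judged then, once.
Trained networks look in the newest picture that a camera, given by its name, has taken for a name from the list of things; names that differ only in an ending like _2 or _b are one class to them, and where a whole thing is asked for, a point or a joint stands for the part that bears it (a point fixed in the world has none). Each returns a list of dicts, best first, with "score" (0 to 1); they miss things now and then, are a little off and sometimes report something else, mostly with a low value. They report only what shows in the picture. A call takes as long as a camera call.
- finder.spot_in(camera, label): "at" ([x, y, z] in m, in the coordinates of the camera as it stood for that picture, good to about 4 mm: the middle of the surface that is visible of it).
- finder.regions_of(camera, label): "mask" (384x512 bool, what is visible of it).
The state is a dict: "clock": time; "q": joint angles; "qd": joint speeds; "joint_torque": joint torques, N m; "tool_pos": TCP position; "eef_rot": TCP orientation; "contact_force": force on the tool from outside, world axes, zero at the start; "moment": the same for the moment, N m; "opening": opening from 0.0 (shut) to 1.0 (fully open); "finger_force": force on a finger pad.
Only numpy, scipy, OpenCV 4.12 (cv2) and the standard library are available. Lean on these libraries where they do the work, as an engineer would, in place of code of your own. Each camera call takes 0.05 s, during which the arm holds its last target. There are 200 camera calls.

## Working session

There is one attempt and no reset: what is moved stays moved. The work goes in short steps, Python scripts to look and compute and a tool call to move; the robot and the scene stay as the last step left them, time stands still between calls to the robot, and variables do not carry over. Pictures are saved under pics/ and viewed, at most 10 in all, crops included, and the job is handed in when it is done.

Besides the shell and the picture viewer there is one more tool, called after "Request:" by a JSON object that holds its "name" and its "arguments". play_rows: Moves the arm, as the interface text tells. Its arguments: {"type":"object","properties":{"rows":{"type":"array","items":{"type":"array","items":{"type":"number"}}},"grip_force":{"type":"number"}},"required":["rows"]}

```bash
mkdir -p pics; cat > h.py <<'E'
import numpy as np, cv2
from plant import status, cams, r, finder
def par(c):
    p=cams.camera_params(c); return p,192/np.tan(np.radians(p['vfov'])/2),np.array(p['R']),np.array(p['t'])
def world(c,a):
    p,f,R,t=par(c); return R.T@(np.array(a)-t)
def ray(c,u,v,z):
    p,f,R,t=par(c); d=R.T@np.array([(u-p['cx'])/f,(v-p['cy'])/f,1]); o=-R.T@t
    return o+d*(z-o[2])/d[2]
def pix(c,X):
    p,f,R,t=par(c); x=R@np.array(X)+t; return p['cx']+f*x[0]/x[2],p['cy']+f*x[1]/x[2]
E
python3 - <<'E'
from h import *
for c in ('scene','top'):
    im=cams.snapshot(c); cv2.imwrite(f'pics/{c}1.png',cv2.resize(im[:,:,::-1],(800,600),interpolation=cv2.INTER_CUBIC))
    print(c,'cam at',-par(c)[2].T@par(c)[3])
    for l in ('slider','push_face','pointer','click_point','rail','brew_mug','mug_pair','canister','spoon_tray'):
        for d in finder.spot_in(c,l)[:2]: print(c,l,round(d['score'],2),world(c,d['at']).round(3))
s=status.get_state();print(s)
E
```

```text
scene cam at [ 0.90919193 -0.36219808  1.04248337]
scene slider 0.72 [ 0.547 -0.173  0.182]
scene push_face 0.64 [ 0.544 -0.177  0.176]
scene pointer 0.69 [ 0.543 -0.178  0.174]
scene rail 0.89 [ 0.479 -0.169  0.127]
scene brew_mug 0.56 [ 0.575 -0.051  0.103]
scene mug_pair 0.74 [0.496 0.453 0.155]
scene canister 0.74 [0.681 0.441 0.168]
scene spoon_tray 0.79 [ 0.635 -0.458  0.066]
top cam at [0.26037798 0.01059627 1.43328247]
top slider 0.74 [ 0.549 -0.176  0.181]
top push_face 0.64 [ 0.551 -0.184  0.182]
top push_face 0.41 [ 0.462 -0.166  0.132]
top pointer 0.81 [ 0.548 -0.179  0.182]
top pointer 0.67 [ 0.659 -0.44   0.075]
top rail 0.95 [ 0.46  -0.165  0.134]
top brew_mug 0.9 [ 0.591 -0.07   0.084]
top mug_pair 0.77 [0.497 0.488 0.143]
top mug_pair 0.43 [ 0.434 -0.075  0.099]
top canister 0.96 [0.663 0.455 0.18 ]
top spoon_tray 0.91 [ 0.64  -0.46   0.061]
{'clock': 1.0, 'q': array([ 1.14481393,  0.68909703, -0.19456495,  1.56529302,  0.15724932,
        0.9024638 , -0.21509013]), 'qd': array([ 0.00167622,  0.00038333,  0.00080177,  0.00070583,  0.00079874,
       -0.00029316,  0.00096302]), 'joint_torque': array([ 8.68276329e-04, -5.27500248e+01, -1.26694757e+00, -1.53748959e+01,
       -5.19012159e-02, -7.61284446e-04, -1.41282101e-05]), 'tool_pos': array([ 0.27736738, -0.560102  ,  0.40474553]), 'eef_rot': array([9.73694276e-01, 2.27858406e-01, 3.05437314e-05, 5.01671449e-05]), 'contact_force': array([-1.12141794,  0.28025564, -0.58718156]), 'moment': array([ 0.01302953, -0.00781531,  0.02919396]), 'finger_force': 0.0, 'opening': 0.9971767310575059}
```

View pics/scene1.png

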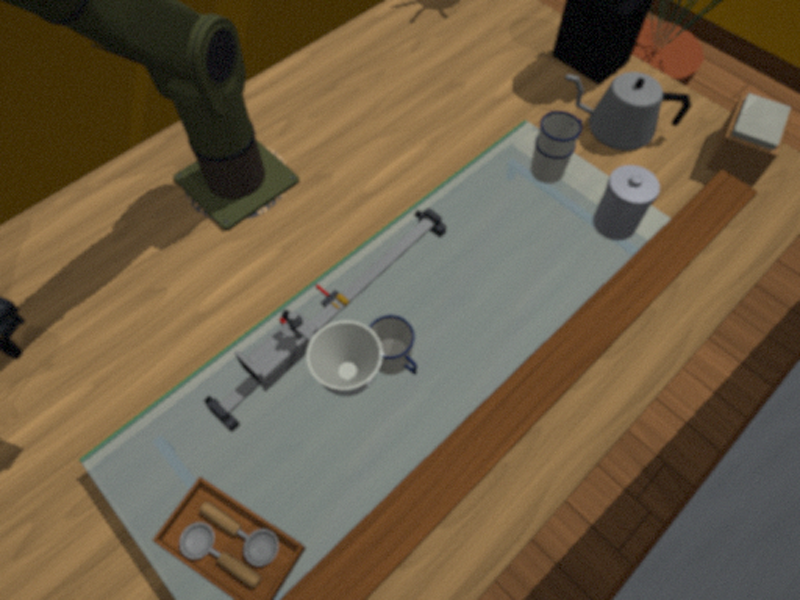

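View pics/top1.png

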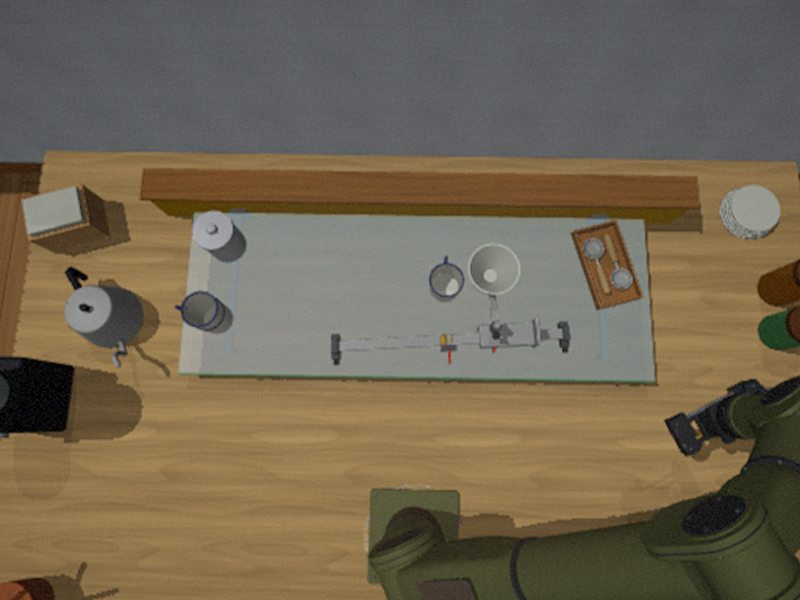

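Top view (800x600): rail from the foot at about (565,335) to (335,347), push plate near (537,332), pointer (493,350) and red tab (450,357). I'll zoom in for precision.

```bash
python3 - <<'E'
from h import *
a=cams.snapshot('top')[190:240,200:380]; b=cams.snapshot('scene')[125:285,120:300]
cv2.imwrite('pics/t2.png',cv2.resize(a[:,:,::-1],None,fx=4.4,fy=4.4,interpolation=cv2.INTER_CUBIC))
cv2.imwrite('pics/s2.png',cv2.resize(b[:,:,::-1],None,fx=3.75,fy=3.75,interpolation=cv2.INTER_CUBIC))
E
```

```text
(no output)
```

View pics/t2.png

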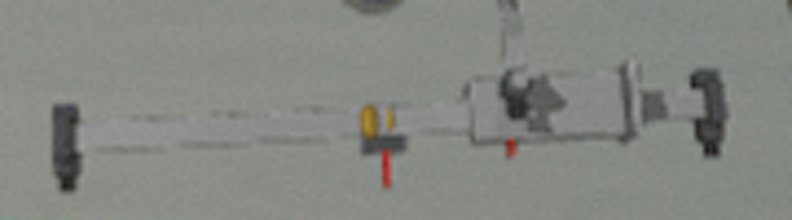

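View pics/s2.png

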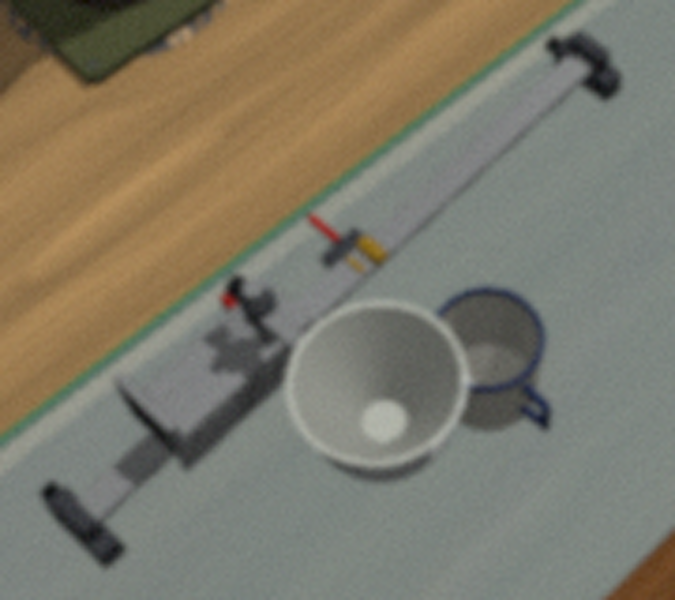

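Top crop: push plate's outer edge at about x 638, y 62–138. The pointer tip is at (511,155), the tab line runs (386,150)–(386,187), and the bar's centre line goes from (90,136) to (450,119). The scene crop shows the plate's top edge from (120,380) to (185,463).

```bash
python3 - <<'E'
from h import *
T=lambda u,v,z: ray('top',200+u/4.4-.4,190+v/4.4-.4,z).round(4)
S=lambda u,v,z: ray('scene',120+u/3.75-.4,125+v/3.75-.4,z).round(4)
a,b=T(90,136,.094),T(450,119,.094); print('bar',a,b,'dir',np.degrees(np.arctan2((a-b)[0],(a-b)[1])))
print('plate far/near',T(636,62,.16),T(633,138,.16),'scene near/far',S(120,380,.16),S(185,463,.16))
print('pointer',T(511,155,.126),S(229,301,.126)); print('tab',T(386,152,.098),T(386,187,.098),S(340,240,.098),S(312,216,.098))
print('feet',T(65,135,.107),T(708,100,.107))
from scipy.spatial.transform import Rotation as Ro
print(Ro.from_quat(status.get_state()['eef_rot']).as_matrix().round(3))
E
```

```text
bar [0.4287 0.1668 0.094 ] [ 0.4476 -0.1292  0.094 ] dir -3.6534532980961942
plate far/near [ 0.4861 -0.2691  0.16  ] [ 0.4258 -0.265   0.16  ] scene near/far [ 0.4348 -0.2693  0.16  ] [ 0.5122 -0.2739  0.16  ]
pointer [ 0.415  -0.1744  0.126 ] [ 0.4198 -0.1723  0.126 ]
tab [ 0.419  -0.0763  0.098 ] [ 0.3905 -0.0764  0.098 ] [ 0.4217 -0.0732  0.098 ] [ 0.3907 -0.0749  0.098 ]
feet [0.4275 0.1856 0.107 ] [ 0.4649 -0.3386  0.107 ]
[[ 0.896  0.444  0.   ]
 [ 0.444 -0.896 -0.   ]
 [ 0.     0.    -1.   ]]
```

Request:
{"name": "play_rows", "arguments": {"rows": [[0, 0, 0, 0, 0, 0, -9.6], [0, 0, 0, 0, 0, 0, -9.6], [0, 0, 0, 0, 0, 0, -9.6], [0, 0, 0, 0, 0, 0, -9.6], [0, 0, 0, 0, 0, 0, -9.6], [0, 0, 0, 0, 0, 0, -9.6], [0, 0, 0, 0, 0, 0, -9.6], [0, 0, 0, 0, 0, 0, 0]]}}

```text
clock: 2.1
tool_pos: [0.2771, -0.5602, 0.4046]
eef_rot: [0.686, 0.728, 0.0, 0.0]
contact_force: [-0.4, -0.6, 0.4]
opening: 0.117
finger_force: 0.0
```

Request:
{"name": "play_rows", "arguments": {"rows": [[0, 0.025, 0.022, 0, 0, 0, 0], [0, 0.032, 0.028, 0, 0, 0, 0], [0, 0.032, 0.028, 0, 0, 0, 0], [0, 0.032, 0.028, 0, 0, 0, 0], [0, 0.032, 0.028, 0, 0, 0, 0], [0, 0.032, 0.028, 0, 0, 0, 0], [0, 0.025, 0.022, 0, 0, 0, 0], [0, 0.018, 0.016, 0, 0, 0, 0]]}}

```text
clock: 3.1
tool_pos: [0.464, -0.3185, 0.405]
eef_rot: [0.686, 0.728, 0.0, 0.0]
contact_force: [-0.2, 0.0, 0.4]
opening: 0.006
finger_force: 0.0
```

Request:
{"name": "play_rows", "arguments": {"rows": [[0, 0, -0.003, 0.02, 0, 0, -0.4], [0, 0, 0, 0.025, 0, 0, 0], [0, 0, 0, 0.025, 0, 0, 0], [0, 0, 0, 0.025, 0, 0, 0], [0, 0, 0, 0.015, 0, 0, 0], [0, 0, 0, 0.01, 0, 0, 0], [0, 0, 0, 0, 0, 0, 0]]}}

```text
clock: 3.98
tool_pos: [0.4599, -0.3203, 0.2845]
eef_rot: [0.683, 0.731, -0.0, -0.0]
contact_force: [-0.2, 0.3, 0.6]
opening: 0.011
finger_force: 0.0
```

```bash
python3 - <<'E'
from h import *
s=status.get_state(); print(s['tool_pos'],s['contact_force'],s['clock'])
a=cams.snapshot('top')[170:270,200:380]; b=cams.snapshot('scene')[125:285,60:300]
a=cv2.resize(a[:,:,::-1],(540,300),interpolation=cv2.INTER_CUBIC); b=cv2.resize(b[:,:,::-1],(450,300),interpolation=cv2.INTER_CUBIC)
cv2.imwrite('pics/3.png',np.vstack([a,cv2.copyMakeBorder(b,0,0,0,90,cv2.BORDER_CONSTANT)]))
E
```

```text
[ 0.4599338  -0.32031398  0.28450044] [-0.19858971  0.2988712   0.59129581] 3.975
```

View pics/3.png

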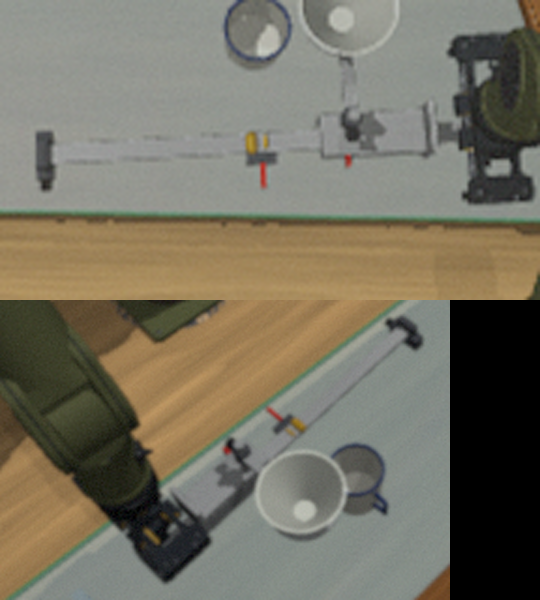

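The gripper stands square behind the plate (top view, about (495,110)). Approaching slowly.

Request:
{"name": "play_rows", "arguments": {"rows": [[0, 0.01, 0, 0, 0, 0, 0], [0, 0.01, 0, 0, 0, 0, 0], [0, 0.006, 0, 0, 0, 0, 0], [0, 0.004, 0, 0, 0, 0, 0], [0, 0.004, 0, 0, 0, 0, 0], [0, 0.004, 0, 0, 0, 0, 0]]}}

```text
clock: 4.82
tool_pos: [0.4573, -0.2824, 0.2847]
eef_rot: [0.682, 0.731, -0.0, 0.0]
contact_force: [0.1, -0.7, -0.4]
opening: 0.006
finger_force: 0.0
```

Request:
{"name": "play_rows", "arguments": {"rows": [[0, 0.004, 0, 0, 0, 0, 0], [0, 0.004, 0, 0, 0, 0, 0], [0, 0.004, 0, 0, 0, 0, 0], [0, 0.004, 0, 0, 0, 0, 0]]}}

```text
clock: 5.32
tool_pos: [0.4561, -0.2663, 0.2847]
eef_rot: [0.682, 0.731, -0.0, 0.0]
contact_force: [-0.2, -1.5, -0.4]
opening: 0.004
finger_force: 0.7
```

Request:
{"name": "play_rows", "arguments": {"rows": [[0, 0.005, 0, 0, 0, 0, 0], [0, 0.005, 0, 0, 0, 0, 0], [0, 0.005, 0, 0, 0, 0, 0], [0, 0.005, 0, 0, 0, 0, 0], [0, 0.005, 0, 0, 0, 0, 0], [0, 0.005, 0, 0, 0, 0, 0], [0, 0.005, 0, 0, 0, 0, 0], [0, 0.003, 0, 0, 0, 0, 0]]}}

```text
clock: 6.32
tool_pos: [0.4535, -0.2281, 0.2847]
eef_rot: [0.682, 0.731, -0.0, -0.0]
contact_force: [0.5, -1.3, -0.4]
opening: 0.008
finger_force: 0.6
```

```bash
python3 - <<'E'
from h import *
s=status.get_state(); print(s['tool_pos'],s['contact_force'],s['clock'])
a=cams.snapshot('top')[190:240,200:380]
cv2.imwrite('pics/t4.png',cv2.resize(a[:,:,::-1],None,fx=4.4,fy=4.4,interpolation=cv2.INTER_CUBIC))
E
```

```text
[ 0.45348311 -0.22807684  0.28470568] [ 0.49291586 -1.27834569 -0.38425694] 6.325
```

View pics/t4.png

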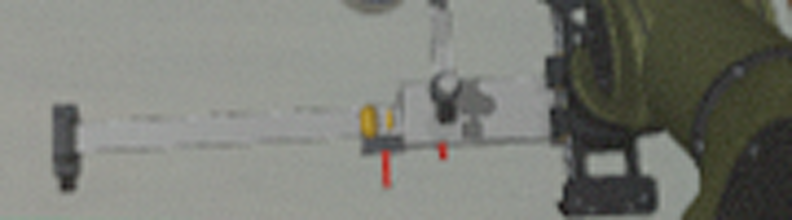

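Pointer at (442,150), tab at x 386: roughly 42 mm to go, so the click should come near TCP y -0.186.

Request:
{"name": "play_rows", "arguments": {"rows": [[0, 0.004, 0, 0, 0, 0, 0], [0, 0.004, 0, 0, 0, 0, 0], [0, 0.004, 0, 0, 0, 0, 0], [0, 0.004, 0, 0, 0, 0, 0], [0, 0.003, 0, 0, 0, 0, 0], [0, 0.002, 0, 0, 0, 0, 0]]}}

```text
clock: 7.12
tool_pos: [0.4522, -0.2073, 0.2848]
eef_rot: [0.682, 0.731, 0.0, 0.0]
contact_force: [0.1, -1.1, 0.2]
opening: 0.005
finger_force: 0.6
```

Request:
{"name": "play_rows", "arguments": {"rows": [[0, 0.001, 0, 0, 0, 0, 0], [0, 0.001, 0, 0, 0, 0, 0]]}}

```text
clock: 7.38
tool_pos: [0.452, -0.2056, 0.2848]
eef_rot: [0.682, 0.731, 0.0, 0.0]
contact_force: [0.7, -0.3, -0.4]
opening: 0.008
finger_force: 0.6
```

Request:
{"name": "play_rows", "arguments": {"rows": [[0, 0.001, 0, 0, 0, 0, 0], [0, 0.001, 0, 0, 0, 0, 0]]}}

```text
clock: 7.62
tool_pos: [0.4519, -0.2036, 0.2847]
eef_rot: [0.682, 0.731, 0.0, 0.0]
contact_force: [-0.3, -1.6, -0.2]
opening: 0.004
finger_force: 0.5
```

Request:
{"name": "play_rows", "arguments": {"rows": [[0, 0.001, 0, 0, 0, 0, 0], [0, 0.001, 0, 0, 0, 0, 0]]}}

```text
clock: 7.88
tool_pos: [0.4517, -0.2016, 0.2847]
eef_rot: [0.682, 0.731, 0.0, 0.0]
contact_force: [1.0, -1.8, 0.4]
opening: 0.003
finger_force: 0.5
```

Request:
{"name": "play_rows", "arguments": {"rows": [[0, 0.001, 0, 0, 0, 0, 0], [0, 0.001, 0, 0, 0, 0, 0]]}}

```text
clock: 8.12
tool_pos: [0.4516, -0.1995, 0.2848]
eef_rot: [0.682, 0.731, 0.0, 0.0]
contact_force: [0.3, -0.2, 0.5]
opening: 0.003
finger_force: 0.5
```

Request:
{"name": "play_rows", "arguments": {"rows": [[0, 0.001, 0, 0, 0, 0, 0], [0, 0.001, 0, 0, 0, 0, 0]]}}

```text
clock: 8.38
tool_pos: [0.4515, -0.1976, 0.2847]
eef_rot: [0.682, 0.731, -0.0, 0.0]
contact_force: [0.3, -1.5, 0.4]
opening: 0.002
finger_force: 0.5
```

Request:
{"name": "play_rows", "arguments": {"rows": [[0, 0.001, 0, 0, 0, 0, 0], [0, 0.001, 0, 0, 0, 0, 0]]}}

```text
clock: 8.62
tool_pos: [0.4513, -0.1956, 0.2847]
eef_rot: [0.682, 0.731, -0.0, 0.0]
contact_force: [0.9, -1.7, -0.5]
opening: 0.007
finger_force: 0.5
```

Request:
{"name": "play_rows", "arguments": {"rows": [[0, 0.001, 0, 0, 0, 0, 0], [0, 0.001, 0, 0, 0, 0, 0]]}}

```text
clock: 8.88
tool_pos: [0.4512, -0.1941, 0.2848]
eef_rot: [0.683, 0.731, -0.0, 0.0]
contact_force: [0.4, -4.4, 0.5]
opening: 0.005
finger_force: 2.0
```

Force is rising. Continuing in 1 mm steps.

Request:
{"name": "play_rows", "arguments": {"rows": [[0, 0.001, 0, 0, 0, 0, 0]]}}

```text
clock: 9.0
tool_pos: [0.4511, -0.1936, 0.2848]
eef_rot: [0.683, 0.731, -0.001, 0.001]
contact_force: [0.8, -5.3, -1.3]
opening: 0.006
finger_force: 3.1
```

Request:
{"name": "play_rows", "arguments": {"rows": [[0, 0.001, 0, 0, 0, 0, 0]]}}

```text
clock: 9.12
tool_pos: [0.4511, -0.1931, 0.2848]
eef_rot: [0.683, 0.73, -0.001, 0.001]
contact_force: [1.2, -7.8, -2.0]
opening: 0.006
finger_force: 3.5
```

Request:
{"name": "play_rows", "arguments": {"rows": [[0, 0.001, 0, 0, 0, 0, 0]]}}

```text
clock: 9.25
tool_pos: [0.451, -0.192, 0.2848]
eef_rot: [0.683, 0.73, -0.001, 0.001]
contact_force: [0.3, -5.0, -0.8]
opening: 0.006
finger_force: 2.8
```

Request:
{"name": "play_rows", "arguments": {"rows": [[0, 0.001, 0, 0, 0, 0, 0]]}}

```text
clock: 9.38
tool_pos: [0.4509, -0.1905, 0.2848]
eef_rot: [0.683, 0.731, -0.0, 0.001]
contact_force: [0.5, -3.5, -0.2]
opening: 0.003
finger_force: 1.5
```

Request:
{"name": "play_rows", "arguments": {"rows": [[0, 0.001, 0, 0, 0, 0, 0]]}}

```text
clock: 9.5
tool_pos: [0.4508, -0.1882, 0.2847]
eef_rot: [0.682, 0.731, 0.0, -0.0]
contact_force: [0.3, 0.7, -0.3]
opening: 0.007
finger_force: 0.0
```

Request:
{"name": "play_rows", "arguments": {"rows": [[0, 0.001, 0, 0, 0, 0, 0]]}}

```text
clock: 9.62
tool_pos: [0.4506, -0.1867, 0.2846]
eef_rot: [0.682, 0.731, 0.0, -0.001]
contact_force: [0.4, 0.2, 0.3]
opening: 0.004
finger_force: 0.0
```

Request:
{"name": "play_rows", "arguments": {"rows": [[0, 0.001, 0, 0, 0, 0, 0]]}}

```text
clock: 9.75
tool_pos: [0.4505, -0.186, 0.2846]
eef_rot: [0.682, 0.731, 0.0, -0.0]
contact_force: [0.3, 0.2, 0.9]
opening: 0.004
finger_force: 0.0
```

Request:
{"name": "play_rows", "arguments": {"rows": [[0, 0.001, 0, 0, 0, 0, 0]]}}

```text
clock: 9.88
tool_pos: [0.4506, -0.1853, 0.2847]
eef_rot: [0.682, 0.731, 0.0, -0.0]
contact_force: [1.3, -0.1, 0.2]
opening: 0.006
finger_force: 0.0
```

```bash
python3 - <<'E'
from h import *
s=status.get_state(); print(s['tool_pos'],s['contact_force'],s['clock'])
a=cams.snapshot('top')[190:240,200:380]
cv2.imwrite('pics/t5.png',cv2.resize(a[:,:,::-1],None,fx=4.4,fy=4.4,interpolation=cv2.INTER_CUBIC))
E
```

```text
[ 0.45056213 -0.18528008  0.28467578] [ 1.30496187 -0.11118123  0.22289817] 9.875
```

View pics/t5.png

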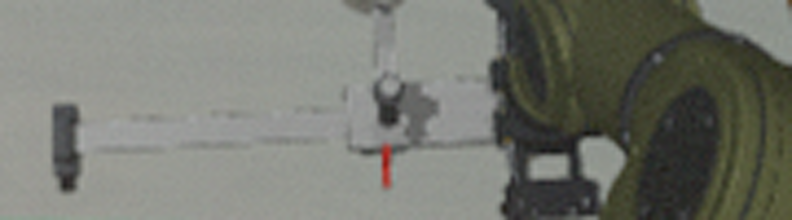

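The force eased to zero and the slider jumped ahead. The pointer is in line with the tab at (386,150), so it has clicked in. Drawing back.

Request:
{"name": "play_rows", "arguments": {"rows": [[0, -0.005, 0, 0, 0, 0, 0], [0, -0.015, 0, 0, 0, 0, 0], [0, -0.025, 0, 0, 0, 0, 0], [0, -0.025, 0, 0, 0, 0, 0], [0, -0.015, 0, -0.02, 0, 0, 0], [0, -0.01, 0, -0.035, 0, 0, 0], [0, 0, 0, -0.035, 0, 0, 0], [0, 0, 0, -0.02, 0, 0, 0]]}}

```text
clock: 10.92
tool_pos: [0.4569, -0.2821, 0.3965]
eef_rot: [0.683, 0.73, 0.0, 0.001]
contact_force: [0.0, 1.2, -0.4]
opening: 0.0
finger_force: 0.0
```

Request:
{"name": "play_rows", "arguments": {"rows": [[0, -0.025, 0, 0, 0, 0, 0], [0, -0.035, 0, 0, 0, 0, 0], [0, -0.035, 0, 0, 0, 0, 0], [0, -0.025, 0, 0, 0, 0, 0], [0, 0, 0, 0, 0, 0, 0], [0, 0, 0, 0, 0, 0, 0]]}}

```text
clock: 11.68
tool_pos: [0.4652, -0.3994, 0.3946]
eef_rot: [0.682, 0.731, 0.0, -0.001]
contact_force: [-1.2, 0.8, -0.7]
opening: 0.008
finger_force: 0.0
```

```bash
python3 - <<'E'
from h import *
a=cams.snapshot('top')[150:250,200:380]; b=cams.snapshot('scene')[125:285,60:300]
a=cv2.resize(a[:,:,::-1],(540,300),interpolation=cv2.INTER_CUBIC); b=cv2.resize(b[:,:,::-1],(450,300),interpolation=cv2.INTER_CUBIC)
cv2.imwrite('pics/6.png',np.vstack([a,cv2.copyMakeBorder(b,0,0,0,90,cv2.BORDER_CONSTANT)]))
E
```

```text
(no output)
```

View pics/6.png

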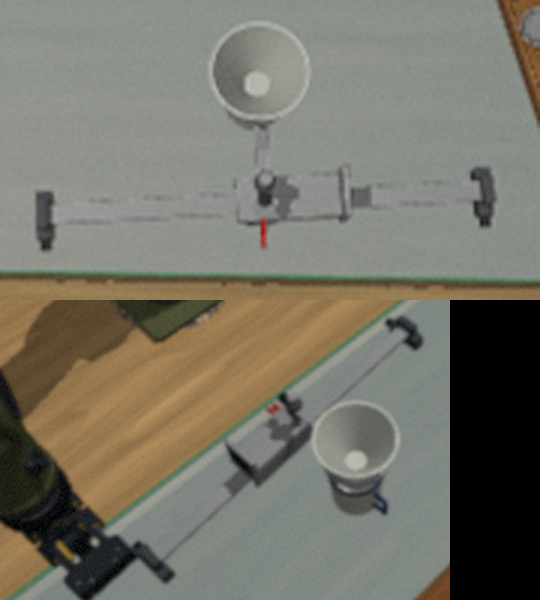

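The pointer is on the tab at (263,232), the cone is over the mug, and the gripper is clear.

```bash
python3 -c "
from plant import r; print(r.finish_job())"
```

```text
the job is handed in; nothing more can be done
None
```

The holder is clicked into its stop with the red pointer at the red tab and the white cone over the single mug; the push peaked at about 8 N, the gripper is drawn back clear, and the job is handed in.

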